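# Slide the tube tray into its stock lane

## Task

Put the yellow-capped tray of blood tubes away: push it along the counter with the fingers, through the gap between the two black dividers, into the empty lane with the yellow label, until it is fully home against the grey back rail. Slide it all the way, upright; do not pick it up. Leave the other stock and the loose things on the counter where they are, and take the hand clear at the end.

Things in the scene. Friction and masses are not known exactly. Their poses are not given: they have to be found in the camera images.
- tray: Tray to put away: 36 yellow-capped tubes fixed fast in a white foot; square, 80 mm high; foot 100 x 100 x 34 mm high, tubes 3 mm in from it. Any side may go in first. Loose before the bay, turned up to 35 degrees either way. 0.3 to 0.6 kg, takes a few N to slide; pushed below 50 mm it does not tip. Origin at the centre of the underside, x and y square to the sides.
- label_yellow: Yellow label, 20 x 80 mm, flat on the counter just before the mouth of the empty lane; nothing to bump into. Origin at its centre, on the lane's centre line; x points straight into the lane, y left. In its frame the divider noses begin at x = 0.015 and the rail's face is at x = 0.125: the tray is home with its centre at x = 0.075, y = 0, its near side 10 mm inside the noses.
- bay: Fixed stock bay: three lanes, open on top, level with the counter, 105 mm wide, 117 mm centre to centre, between four black dividers (12 mm thick, 110 mm long, 60 mm high, round noses of 6 mm radius), closed by a grey back rail 60 mm high. Origin at counter level, middle of the rail's front face; x towards the rail, y left; labels at x = -0.125, y = -0.117, 0 or 0.117.
- stock_violet: Bystander: tray already in a lane of its own, beside or two lanes from the empty one. 100 x 100 mm square, 80 mm high, violet caps, like the tray to put away. Origin at the centre of the underside.
- stock_blue: Bystander: tray already in a lane of its own. 100 x 100 mm square, 80 mm high, blue caps, like the tray to put away. Origin at the centre of the underside.
- jar: Bystander: white screw-cap specimen jar with an orange lid, 58 mm across, 72 mm high, standing to the left. Origin at the centre of the underside.
- tape: Bystander: roll of brown packing tape lying flat, 96 mm across, 48 mm high, to the right. Origin at the centre of the underside.
- marker: Bystander: white marker pen with a red cap, 125 mm long, 12 mm thick, lying to the right of the tray and the bay. Origin at the middle of its underside, x along it.
- carton: Bystander: white carton with a blue band, 70 x 130 x 55 mm high, to the right. Origin at the centre of the underside, y along its length.
- pump_bottle: Bystander: pale pump bottle of hand gel, 64 mm across, 184 mm high, to the left. Origin at the centre of the underside.
Not all that is in view belongs to the job. What is shaped like the tray but red is not meant.

How it is judged:
By the outcome, as a careful person would: the job done as asked, in the order asked, and still so for the second after the job is handed in, with the robot touching nothing.
It also fails if it takes over 72 s, if anything falls off the work surface, if the arm or the gripper's body presses on something with over 40 N, if the wrist force passes 120 N, or if a joint passes its speed limit or range.

## Robot

A 6-joint arm with a two-finger parallel gripper is mounted at the origin on the work surface. World frame = base frame: x ahead of the robot, y to its left, z up, the work surface at z = 0. Lengths are in mm, angles in degrees, forces in N, time in s.
With the tool pointing down it reaches from about 325 to 1000 mm from the base axis. Payload 5.1 kg.
Tool frame: the origin (TCP) lies between the finger pads; the fingertips stand 22 mm ahead of it and the grasp point (between the pads) lies 3 mm ahead of it; z points along the fingers, x is the direction in which the jaws open and shut, and the axes are right-handed (so a half turn about z gives the same grasp; the last joint's range is limited). The gripper opens to 85 mm and grips with 20 to 120 N. Pads are 22 mm wide; open, the fingers measure 114 mm over their backs; the gripper's body (76 mm by 85 mm) begins 54 mm behind the grasp point. The pads swing forward as they close: fully open they stand 13 mm farther back than shut.
Start: joints at [70.096, 7.093, 94.555, -0, 78.352, -4.733], TCP at [170.137, 627.326, 253.322] pointing down, gripper open.
Joint ranges: [-149.61, 149.61], [-58.7, 133.49], [1.44, 155.28], [-77.14, 257.14], [18.33, 153.61], [-166.67, 166.67]. Speed limits (degrees/s): [147.25, 147.25, 180, 180, 180, 180].

## Interface

Orientations are given as a 3x3 rotation matrix whose columns are the frame's x, y, z axes.
In Python, from cell import state, get_image, job_done gives the robot as it stands.
- The arm moves only by the tool jog_arm, never from a script. Its argument "rows" is a list of rows, each a list of 7 numbers: the shift along the tool's x, y, z in mm, then the turn, a rotation vector about the tool's x, y, z in degrees, then the gripper command: -1 is fully open, 1 is shut, values between are in proportion. In form: [[tx, ty, tz, ax, ay, az, fingers], ...]. A call has 1 to 8 rows; each row is the pose to reach, as a shift and turn from the pose measured when the call began, along the tool's axes at that moment; what a row does not reach only later rows make up. A row lasts 1/8 s, in which the tool goes at most 62.5 mm and 10.7 degrees, less where a joint would pass 70% of its speed; a pose out of reach is approached as far as the arm can. A call with a gripper value outside its range is refused whole. The fingers move at their own pace and stop on an object; "force" is the grip in N (left out, the last holds). Time passes only in rows, so rows that repeat a pose let the fingers close. It gives the time, the measured TCP pose, the force and the opening at its end, in the units of the state.
- state(): the state, without advancing time (a new reading comes with each control period).
- get_image(name): name is "scene" or "top" or "wrist"; returns a dict with "color" (384x512x3 uint8, red, green, blue), "vfov" (degrees; the focal length in pixels is half the picture's height over the tangent of half this angle, whatever the lens; pixels are square), "cx", "cy" (the principal point, pixels), "eye" and "rotation" of the camera in the world. Camera axes: x right, y up, looking along -z (the intrinsics and any distortion apply to the point x, -y, -z); pixel columns grow to the right and rows downward; lengths in mm; the calibration is good to about 2 mm. A picture is of the moment at which its call begins. There is no depth.
- job_done(): hands the job in, once; it reports no verdict.
The state is a dict: "time": time; "joint_positions": joint angles; "qvel": joint speeds; "tau": joint torques, N m; "tool_pos": TCP position; "tool_rot": TCP orientation; "wrist_force": force on the tool from outside, world axes, zero at the start; "torque": the same for the moment, N m; "width": opening from 0.0 (shut) to 1.0 (fully open).
Only numpy, scipy, OpenCV 4.12 (cv2) and the standard library are available. Lean on these libraries where they do the work, as an engineer would, in place of code of your own. Each camera call takes 0.05 s, during which the arm holds its last target.

## Working session

There is one attempt and no reset: what is moved stays moved. The work goes in short steps, Python scripts to look and compute and a tool call to move; the robot and the scene stay as the last step left them, time stands still between calls to the robot, and variables do not carry over. Pictures are saved under pics/ and viewed, and the job is handed in when it is done.

Besides the shell and the picture viewer there is one more tool, called after ">>>" as a command line: name --pt "numbers of a row" for each row, then --argument value for the rest. jog_arm: Moves the arm, as the interface text tells. Its arguments: {"type":"object","properties":{"rows":{"type":"array","items":{"type":"array","items":{"type":"number"}}},"force":{"type":"number"}},"required":["rows"]}

```bash
ls; mkdir -p pics; python3 - <<'E'
from cell import state,get_image
import cv2
s=state();print({k:s[k] for k in('time','tool_pos','tool_rot','wrist_force','width')})
for n in('scene','top','wrist'):
    im=get_image(n);cv2.imwrite(f'pics/{n}0.png',im['color'][:,:,::-1]);print(n,{k:v for k,v in im.items() if k!='color'})
E
```

```text
pics
{'time': 0.0, 'tool_pos': array([169.94775922, 626.80290865, 252.05167391]), 'tool_rot': array([[ 2.61725993e-01,  9.65141941e-01, -7.33868904e-04],
       [ 9.65139999e-01, -2.61726946e-01, -1.94633032e-03],
       [-2.07055829e-03, -1.98880996e-04, -9.99997837e-01]]), 'wrist_force': array([ 0.02011214,  0.07037037, -0.81147143]), 'width': 1.0015184105239914}
scene {'vfov': 55.88813763055285, 'cx': 251.05796835374224, 'cy': 194.8504351173909, 'eye': array([1306.65091121,  286.84823266,  653.29002557]), 'rotation': array([[-0.34338498, -0.55408948,  0.75833476],
       [ 0.93918801, -0.20563994,  0.27502383],
       [ 0.0035561 ,  0.80665796,  0.59100786]])}
top {'vfov': 55.67226296003873, 'cx': 253.81852891920192, 'cy': 196.61381090463811, 'eye': array([ 328.2989338 ,    7.39802065, 1008.95863493]), 'rotation': array([[-0.02143659,  0.97994147, -0.19812924],
       [-0.99962347, -0.01761311,  0.02104032],
       [ 0.01712861,  0.19850567,  0.97995006]])}
wrist {'vfov': 67.42655991820001, 'cx': 257.9978949602067, 'cy': 191.94720131984187, 'eye': array([ 99.9264661 , 647.43425945, 373.02771666]), 'rotation': array([[ 0.26125126, -0.92500385, -0.27589068],
       [ 0.96526892,  0.24978337,  0.07657794],
       [-0.00192198, -0.28631478,  0.95813368]])}
```

View pics/scene0.png

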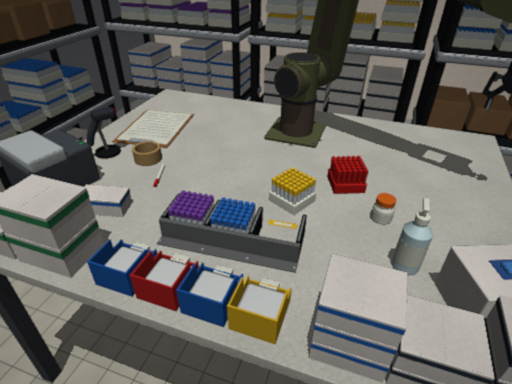

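View pics/top0.png

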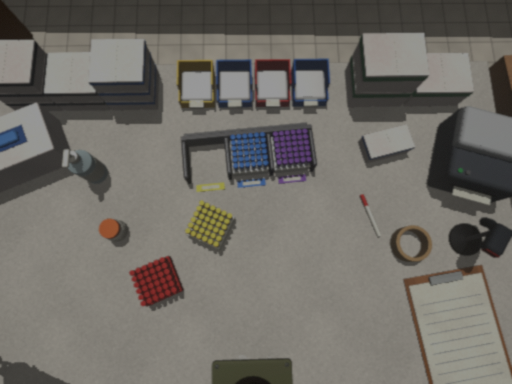

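View pics/wrist0.png

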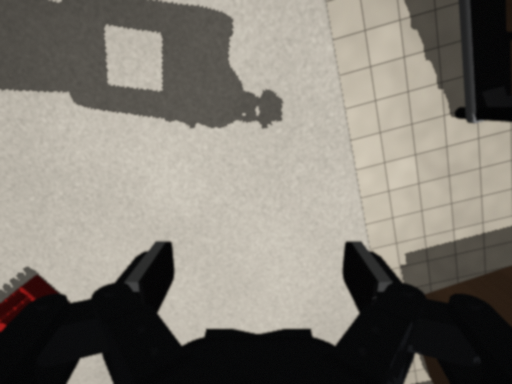

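The yellow-capped tray is at top px (210,225) and scene px (294,187). The yellow label is at top px (210,187) and scene px (283,224). Things it could be confused with are the red tray at top px (156,281), the blue stock (250,153), the violet stock (293,149) and the yellow bin (196,84). I choose the yellow-capped tray with the white foot and will check it in a crop.

```bash
cat > h.py <<'E'
import numpy as np,cv2
from cell import state,get_image
def f(c): return c['color'].shape[0]/2/np.tan(np.radians(c['vfov']/2))
def ray(c,p):
    d=np.array([(p[0]-c['cx'])/f(c),-(p[1]-c['cy'])/f(c),-1.]);d=c['rotation']@d;return d/np.linalg.norm(d)
def plane(c,p,z):
    d=ray(c,p);return c['eye']+d*(z-c['eye'][2])/d[2]
def proj(c,X):
    q=c['rotation'].T@(np.asarray(X,float)-c['eye']);return np.array([c['cx']+f(c)*q[0]/-q[2],c['cy']-f(c)*q[1]/-q[2]])
def tri(c1,p1,c2,p2):
    A=[];b=[]
    a1,a2=ray(c1,p1),ray(c2,p2)
    P=[np.eye(3)-np.outer(a,a) for a in(a1,a2)]
    return np.linalg.solve(P[0]+P[1],P[0]@c1['eye']+P[1]@c2['eye'])
def ymask(c):
    h=cv2.cvtColor(c['color'],cv2.COLOR_RGB2HSV);return cv2.inRange(h,(20,110,90),(35,255,255))
def crop(c,x0,y0,x1,y1,k,name):
    cv2.imwrite('pics/'+name,cv2.resize(c['color'][y0:y1,x0:x1,::-1],None,fx=k,fy=k,interpolation=cv2.INTER_CUBIC))
E
python3 - <<'E'
from h import *
t=get_image('top');s=get_image('scene')
crop(t,150,110,330,310,3,'tcrop.png');crop(s,150,150,350,280,4,'scrop.png')
for n,c in(('top',t),('scene',s)):
    m=ymask(c);m=cv2.morphologyEx(m,cv2.MORPH_CLOSE,np.ones((5,5)))
    N,l,st,ce=cv2.connectedComponentsWithStats(m)
    for i in range(1,N):
        if st[i,4]>60:
            r=cv2.minAreaRect(np.argwhere(l==i)[:,::-1].astype(np.float32));print(n,st[i],ce[i].round(1),np.round(cv2.boxPoints(r),1).tolist())
            for z in(0,80):print('  z',z,[plane(c,p,z)[:2].round(0).tolist() for p in cv2.boxPoints(r)],plane(c,ce[i],z).round(1)[:2])
E
```

```text
top [177  60  36  25 122] [194.4  67.3] [[177.0, 60.0], [212.0, 60.0], [212.0, 84.0], [177.0, 84.0]]
  z 0 [[962.0, 211.0], [961.0, 104.0], [881.0, 104.0], [882.0, 209.0]] [937.  157.9]
  z 80 [[912.0, 195.0], [911.0, 97.0], [837.0, 97.0], [838.0, 193.0]] [888.7 145.9]
top [ 186  201   46   46 1212] [208.6 223.5] [[184.8000030517578, 231.39999389648438], [200.8000030517578, 199.39999389648438], [232.8000030517578, 215.39999389648438], [216.8000030517578, 247.39999389648438]]
  z 0 [[437.0, 179.0], [527.0, 135.0], [480.0, 46.0], [392.0, 91.0]] [458.2 113.2]
  z 80 [[429.0, 165.0], [511.0, 125.0], [468.0, 43.0], [387.0, 84.0]] [447.9 104.8]
scene [386   0  34   6  76] [400.4   2.6] [[385.79998779296875, 3.0], [386.1000061035156, -1.7999999523162842], [419.29998779296875, 0.6000000238418579], [419.0, 5.400000095367432]]
  z 0 [[-3449.0, 148.0], [-3820.0, 130.0], [-3767.0, 501.0], [-3411.0, 494.0]] [-3536.8   300.6]
  z 80 [[-2867.0, 165.0], [-3192.0, 149.0], [-3146.0, 475.0], [-2833.0, 469.0]] [-2943.7   298.9]
scene [268  13  27   6  69] [280.   15.6] [[267.79998779296875, 16.0], [268.
[... 1026 characters left out ...]
09.5]
scene [268 220  29   9 130] [282.4 223.7] [[267.8999938964844, 223.5], [268.70001220703125, 219.0], [296.5, 223.89999389648438], [295.79998779296875, 228.39999389648438]]
  z 0 [[578.0, 72.0], [559.0, 68.0], [552.0, 147.0], [571.0, 149.0]] [564.8 110. ]
  z 80 [[667.0, 99.0], [650.0, 95.0], [644.0, 164.0], [661.0, 166.0]] [655.7 131.7]
scene [ 227  276   64   68 1654] [255.7 316.4] [[219.89999389648438, 325.29998779296875], [238.10000610351562, 270.70001220703125], [292.70001220703125, 288.8999938964844], [274.5, 343.5]]
  z 0 [[915.0, 78.0], [765.0, 59.0], [773.0, 194.0], [915.0, 195.0]] [869.5 139.9]
  z 80 [[963.0, 104.0], [832.0, 87.0], [838.0, 206.0], [963.0, 206.0]] [923.  157.9]
```

View pics/tcrop.png

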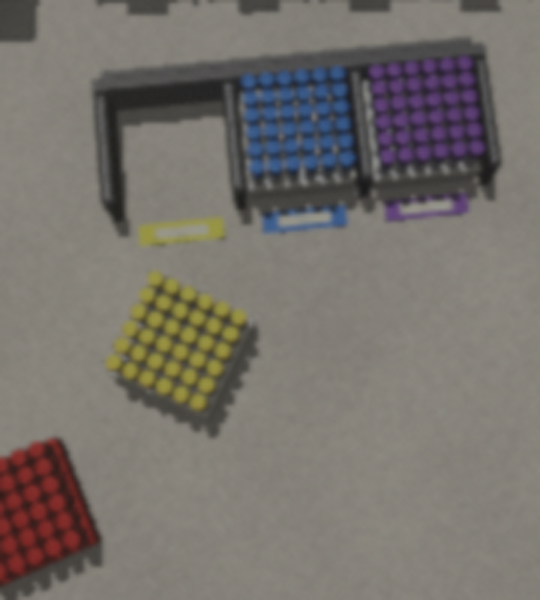

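View pics/scrop.png

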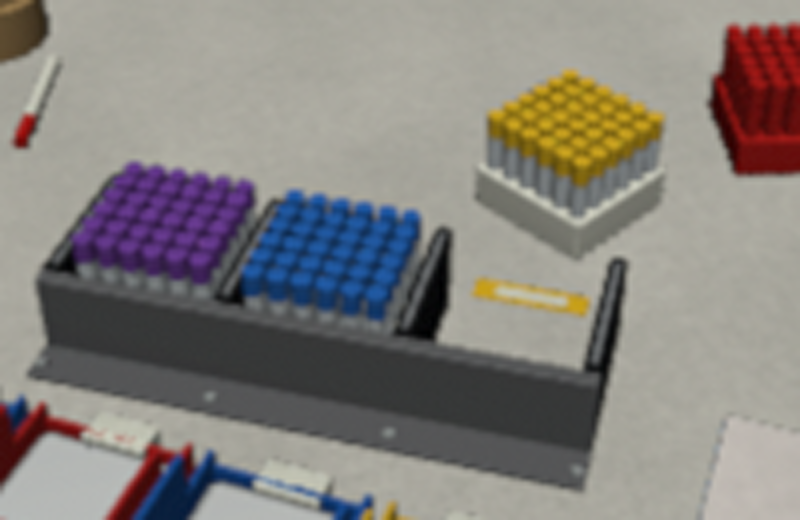

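The crops confirm the target: yellow caps on a white foot, at top-crop px (178,342). The red one is a decoy. The empty lane, with the yellow label at top-crop px (182,232), is the leftmost. Next I measure the label and work out the hover shift.

```bash
cat >> h.py <<'E'
def shift(s,X,yaw):
    "target TCP X, tool-x heading yaw (deg), tool down -> shift & rotvec in tool axes"
    from scipy.spatial.transform import Rotation as R
    y=np.radians(yaw);x=np.array([np.cos(y),np.sin(y),0]);z=np.array([0,0,-1.]);T=np.stack([x,np.cross(z,x),z],1)
    r=s['tool_rot'];return (r.T@(np.asarray(X)-s['tool_pos'])).round(1),R.from_matrix(r.T@T).as_rotvec(degrees=True).round(2)
E
python3 - <<'E'
from h import *
t=get_image('top')
h=cv2.cvtColor(t['color'],cv2.COLOR_RGB2HSV);m=cv2.inRange(h,(20,60,80),(38,255,255));m[:180]=0;m[194:]=0
p=np.argwhere(m)[:,::-1].astype(np.float32);p=p[(p[:,0]>180)&(p[:,0]<240)]
r=cv2.minAreaRect(p);b=cv2.boxPoints(r);print(r,[plane(t,q,0)[:2].round(1).tolist() for q in b],plane(t,r[0],0))
g=lambda u,v:(150+u/3-.33,110+v/3-.33)
# nose tops & rail front top corners
for n,u,v,z in[('noseL',113,205,60),('noseM',238,190,60),('noseR',364,180,60),('railL',118,92,60),('railM',225,84,60)]:print(n,plane(t,g(u,v),z).round(1))
print(shift(state(),[395,100,250],95))
E
```

```text
((209.96536254882812, 186.65347290039062), (7.4627790451049805, 28.657072067260742), 84.2894058227539) [[570.8, 151.2], [577.7, 70.2], [556.0, 68.2], [549.2, 148.9]] [563.40261176 109.72043798   0.        ]
noseL [574.3 164.3  60. ]
noseM [586.3  52.5  60. ]
noseR [593.7 -61.1  60. ]
railL [680.7 161.3  60. ]
railM [686.9  63.6  60. ]
(array([-449.9,  355.1,    3.2]), array([-1.000e-02,  4.000e-02, -2.017e+01]))
```

>>> jog_arm --pt "-56 44 0 0 0 -2.5 -1" --pt "-112 89 0 0 0 -5 -1" --pt "-168 133 0 0 0 -7.5 -1" --pt "-225 177 0 0 0 -10 -1" --pt "-281 222 0 0 0 -12.5 -1" --pt "-337 266 0 0 0 -15 -1" --pt "-394 310 0 0 0 -17.5 -1" --pt "-450 355 3 0 0 -20 -1"

```text
time: 1.3
tool_pos: [366.4, 165.5, 252.2]
tool_rot: [[-0.086, 0.996, 0.002], [0.996, 0.086, -0.0], [-0.0, 0.002, -1.0]]
wrist_force: [1.3, 0.4, -0.3]
width: 0.999
```

```bash
python3 - <<'E'
from h import *
s=state();print(s['time'],s['tool_pos'],shift(s,[395,100,250],95))
E
```

```text
1.3 [366.42154155 165.52203113 252.22750921] (array([-67.7,  22.8,   2.3]), array([ 0.09,  0.02, -0.06]))
```

>>> jog_arm --pt "-50 17 2 0 0 0 0" --pt "-68 23 2 0 0 0 0" --pt "-68 23 2 0 0 0 0"

```text
time: 1.68
tool_pos: [395.5, 98.7, 250.3]
tool_rot: [[-0.083, 0.997, 0.002], [0.997, 0.083, -0.0], [-0.0, 0.002, -1.0]]
wrist_force: [-0.5, 0.5, 0.1]
width: 0.503
```

```bash
python3 - <<'E'
from h import *
s=state();print(s['time'],s['tool_pos'],s['width'])
w=get_image('wrist');cv2.imwrite('pics/w1.png',w['color'][:,:,::-1]);print(w['eye'])
E
```

```text
1.675 [395.46430654  98.68129268 250.31581819] 0.5034189771835208
[322.87300577  93.93015585 371.0620333 ]
```

View pics/w1.png

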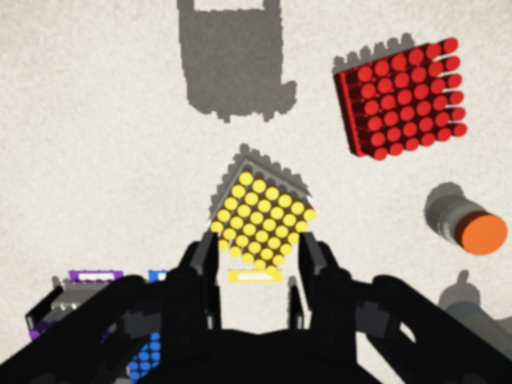

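The wrist picture has row down = +x and right = +y. The yellow caps span px (246,178)–(311,214)–(272,270)–(216,227), with the label at (255,276). The red tray sits well apart at (405,95).

```bash
cat >> h.py <<'E'
def caps(c,z=80):
    "cap centroids by colour -> grid fit on plane z: centre, yaw(-45..45)"
    h=cv2.cvtColor(c['color'],cv2.COLOR_RGB2HSV);m=cv2.inRange(h,(20,110,150),(35,255,255))
    N,l,st,ce=cv2.connectedComponentsWithStats(m)
    return m,N,st,ce
E
python3 - <<'E'
from h import *
w=get_image('wrist');t=get_image('top');s=get_image('scene')
crop(w,190,135,340,300,5,'w1c.png')
m=ymask(w);m[262:]=0
N,l,st,ce=cv2.connectedComponentsWithStats(m)
print([(ce[i].round(1).tolist(),int(st[i,4])) for i in range(1,N) if st[i,4]>15])
# height by two views of extreme caps: top-view corners (mask extremes)
for n,c in(('w',w),('t',t),('s',s)):
    m=ymask(c)
    if n=='w': m[275:]=0
    if n=='t': m[:195]=0
    if n=='s': m[:150]=0;m[210:]=0
    p=np.argwhere(m)[:,::-1]
    print(n,'L',p[p[:,0]<=p[:,0].min()+1].mean(0),'R',p[p[:,0]>=p[:,0].max()-1].mean(0),'T',p[p[:,1]<=p[:,1].min()+1].mean(0),'B',p[p[:,1]>=p[:,1].max()-1].mean(0))
E
```

```text
[([259.5, 221.0], 5757)]
w L [208.71428571 229.14285714] R [313.27272727 214.63636364] T [245.30769231 170.61538462] B [257.44680851 273.4893617 ]
t L [221.83333333 212.83333333] R [230.375 216.   ] T [223.    211.625] B [224.5        225.33333333]
s L [272.5 180.5] R [314.3 180.4] T [292.  167.5] B [294.6 195.2]
```

View pics/w1c.png

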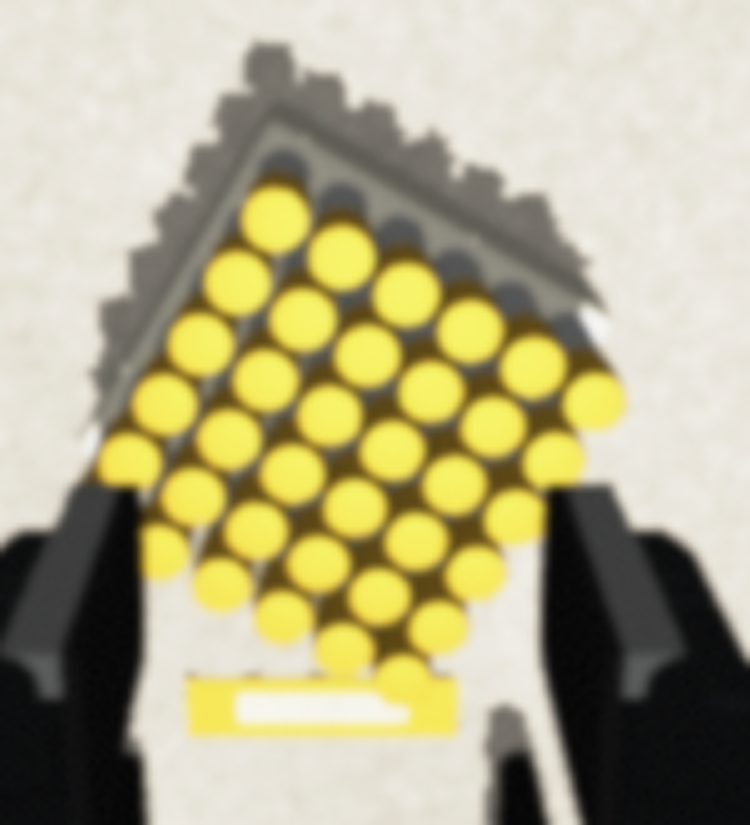

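The crop shows cap centres near (245,178.6), +y (309,215) and far (270,271). The -y corner is behind a finger. The near corner of the foot top is at (245.6,157.4), and the label corners are (227.4,271),(281.4,271.6),(281.4,282),(227.4,282).

```bash
python3 - <<'E'
from h import *
w=get_image('wrist');t=get_image('top')
g=lambda u,v:np.array([190+u/5-.4,135+v/5-.4])
gt=lambda u,v:np.array([150+u/3-.33,110+v/3-.33])
N,L,F=[g(275,218),g(595,400),g(400,680)]
# top view same caps: near(197,403) left(113,363) far(155,280) right(239,317)
for n,a,b in(('near',N,gt(197,403)),('left',L,gt(113,363)),('far',F,gt(155,280))):print(n,'tri',tri(w,a,t,b).round(1))
for z in(75,78,80):
    n,l,f_=[plane(w,p,z) for p in(N,L,F)]
    print(z,'centre',((n+f_)/2)[:2].round(1),'sides',np.linalg.norm(l-n).round(1),np.linalg.norm(f_-l).round(1),'yaw n->l',np.degrees(np.arctan2(*(l-n)[1::-1]))-90,'l->f',np.degrees(np.arctan2(*(f_-l)[1::-1])))
print('foot near z34',plane(w,g(278,112),34))
q=[plane(w,g(*p),0)[:2] for p in((187,680),(457,683),(457,735),(187,735))];print('label',np.round(q,1).tolist(),np.mean(q,0))
d=(q[1]-q[0]+q[2]-q[3]);print('lane yaw',np.degrees(np.arctan2(d[1],d[0]))-90)
print('t centre z80',[(plane(t,gt(*p),80)[:2].round(1)).tolist() for p in((197,403),(113,363),(155,280),(239,317))])
E
```

```text
near tri [395.3  87.8  81.4]
left tri [430.5 159.6  79.2]
far tri [501.4 124.1  81.6]
75 centre [451.3 106.5] sides 81.1 81.8 yaw n->l -25.49276671704041 l->f -25.93262381118024
78 centre [450.  106.4] sides 80.3 80.9 yaw n->l -25.492766717040453 l->f -25.932623811180225
80 centre [449.1 106.3] sides 79.8 80.4 yaw n->l -25.492766717040425 l->f -25.932623811180214
foot near z34 [381.7078715   85.52124411  34.        ]
label [[557.5, 70.6], [551.5, 149.6], [569.0, 151.5], [576.0, 71.6]] [563.49484435 110.82903945]
lane yaw 4.695121511484317
t centre z80 [[395.3, 87.7], [430.6, 158.9], [501.7, 123.8], [468.0, 51.6]]
```

Heights triangulate to 79–82 mm, the cap pitch is right, the label measures about 80 x 18.5 mm and the lane yaw is about 4.9°. Next I check the red tray's clearance to the pusher start and compute the arc path.

```bash
python3 - <<'E'
from h import *
t=get_image('top')
h=cv2.cvtColor(t['color'],cv2.COLOR_RGB2HSV);m=cv2.inRange(h,(0,120,50),(6,255,255))|cv2.inRange(h,(172,120,50),(180,255,255));m[:245]=0;m[:,:125]=0;m[:,190:]=0
b=cv2.boxPoints(cv2.minAreaRect(np.argwhere(m)[:,::-1].astype(np.float32)));print(b)
for z in(34,80):print(z,[plane(t,p,z)[:2].round(0).tolist() for p in b])
s=state()
print(shift(s,[380,139,150],64.3),s['tool_pos'])
E
```

```text
[[129.62488 272.1694 ]
 [168.18063 254.75711]
 [183.78998 289.32065]
 [145.23422 306.73294]]
34 [[330.0, 315.0], [373.0, 216.0], [283.0, 173.0], [242.0, 271.0]]
80 [[330.0, 301.0], [371.0, 206.0], [286.0, 166.0], [246.0, 259.0]]
(array([ 39.7, -11.7, 100.3]), array([ 1.000e-01, -1.000e-02,  3.074e+01])) [394.96246649 100.5352397  250.30041752]
```

>>> jog_arm --pt "12 -4 10 0 0 8 -0.4" --pt "24 -7 30 0 0 16 -0.4" --pt "34 -10 60 0 0 24 -0.4" --pt "34 -10 90 0 0 30.7 -0.4" --pt "34 -10 120 0 0 30.7 -0.4" --pt "34 -10 140 0 0 30.7 -0.4" --pt "34 -10 150 0 0 30.7 -0.4"

```text
time: 2.9
tool_pos: [381.4, 133.9, 99.0]
tool_rot: [[0.432, 0.902, -0.0], [0.902, -0.432, -0.0], [-0.001, -0.0, -1.0]]
wrist_force: [-0.3, 0.2, -0.1]
width: 0.7
```

```bash
python3 - <<'E'
from h import *
s=state();print(s['time'],s['tool_pos'],s['width'],shift(s,[381,134,38],64.3))
w=get_image('wrist');cv2.imwrite('pics/w2.png',w['color'][:,:,::-1])
E
```

```text
2.9 [381.36241166 133.8590461   99.02394942] 0.7003647009539178 (array([ 0. , -0.4, 61. ]), array([-0.01,  0.03,  0.1 ]))
```

View pics/w2.png

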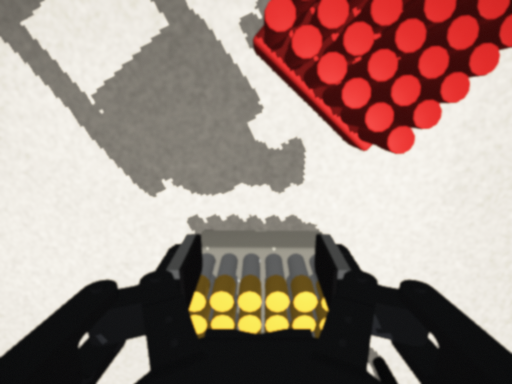

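The view shows the hand square to the near side of the tray. The foot edge is level at rows 232–248, the fingers straddle it at cols 185 and 330, and the red tray is clear at upper right. Descending.

>>> jog_arm --pt "0 -2 20 0 0 0 -0.4" --pt "0 -2 40 0 0 0 -0.4" --pt "0 -2 55 0 0 0 -0.4" --pt "0 -2 61 0 0 0 -0.4" --pt "0 -2 61 0 0 0 -0.4"

```text
time: 3.58
tool_pos: [379.3, 134.6, 37.5]
tool_rot: [[0.432, 0.902, -0.001], [0.902, -0.432, -0.001], [-0.001, -0.001, -1.0]]
wrist_force: [0.1, -0.1, 0.0]
width: 0.702
```

```bash
python3 - <<'E'
from h import *
s=state();print(s['time'],s['tool_pos'],s['wrist_force'])
w=get_image('wrist');cv2.imwrite('pics/w3.png',w['color'][:,:,::-1])
c=get_image('scene');crop(c,230,130,370,260,5,'s3.png')
E
```

```text
3.575 [379.29031013 134.57826217  37.45744257] [ 0.10859402 -0.08946645  0.02885907]
```

View pics/w3.png

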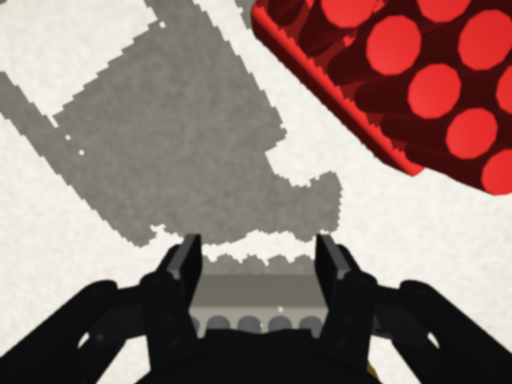

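View pics/s3.png

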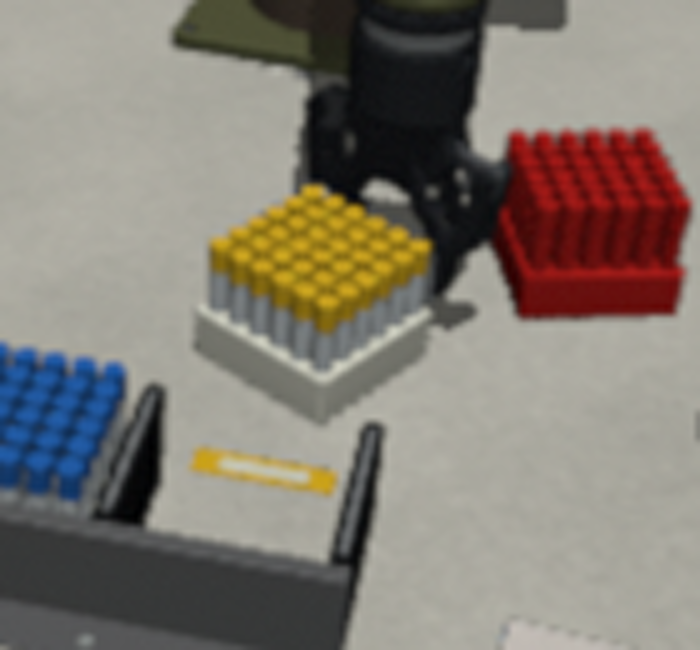

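>>> jog_arm --pt "0 7 0 0 0 0 -0.4" --pt "0 12 0 0 0 0 -0.4" --pt "0 14 0 0 0 0 -0.4" --pt "-4 18.5 0 0 0 -4 -0.4" --pt "-7.5 23 0 0 0 -7.5 -0.4" --pt "-10.5 27.5 0 0 0 -11 -0.4" --pt "-13.5 32.5 0 0 0 -15 -0.4" --pt "-13.5 32.5 0 0 0 -15 -0.4"

```text
time: 4.68
tool_pos: [402.9, 108.1, 37.8]
tool_rot: [[0.185, 0.983, -0.001], [0.983, -0.185, -0.001], [-0.001, -0.001, -1.0]]
wrist_force: [-1.5, -0.3, 0.1]
width: 0.704
```

```bash
python3 - <<'E'
from h import *
s=state();print(s['time'],s['tool_pos'],s['wrist_force'],shift(s,s['tool_pos'],94.9)[1])
w=get_image('wrist');cv2.imwrite('pics/w4.png',w['color'][:,:,::-1])
c=get_image('top');crop(c,160,120,280,270,5,'t4.png')
c=get_image('scene');crop(c,230,130,370,260,5,'s4.png')
E
```

```text
4.675 [402.92664194 108.13068522  37.83155273] [-1.45382438 -0.26913682  0.13770987] [ -0.07   0.04 -15.58]
```

View pics/w4.png

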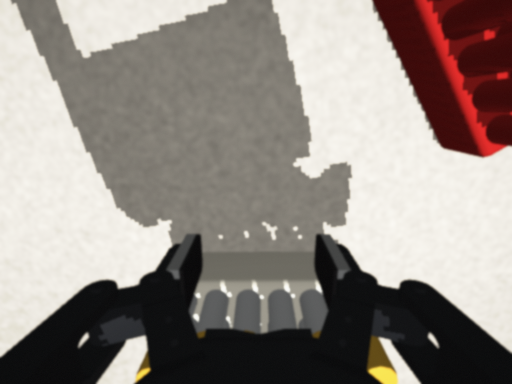

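View pics/t4.png

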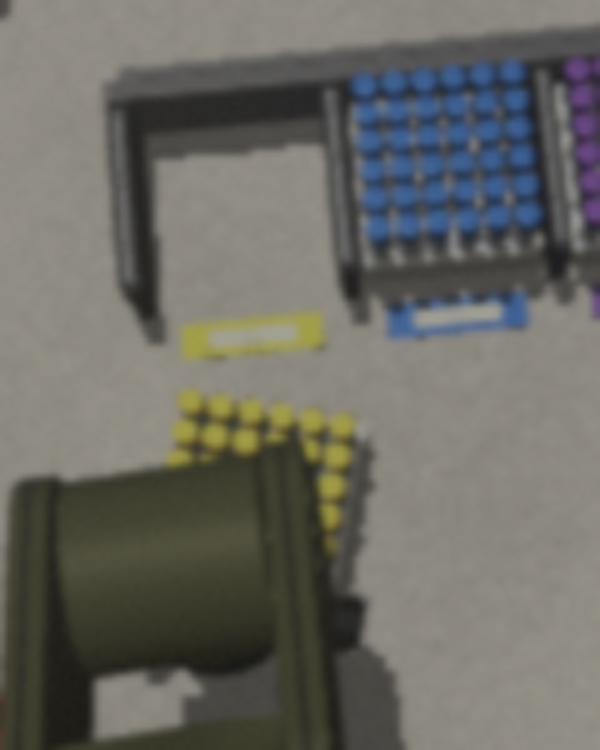

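View pics/s4.png

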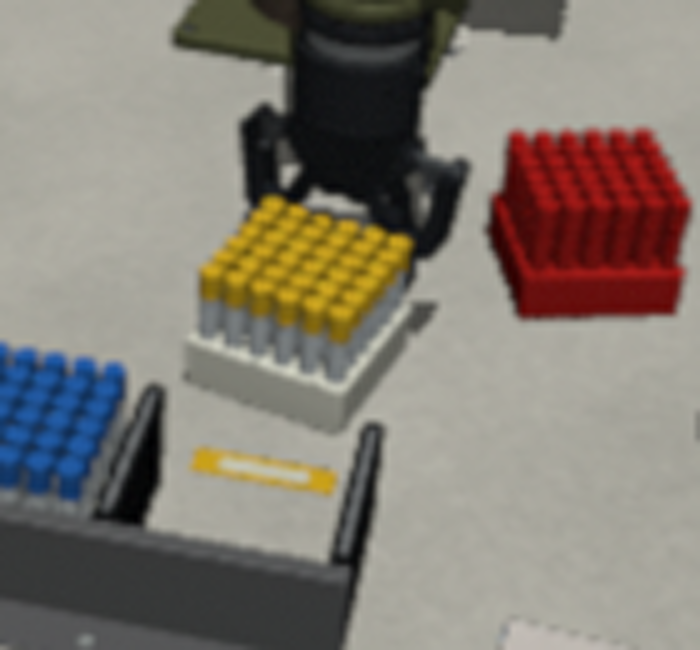

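The tray turned with the pusher and stays flush (w4: foot edge level at row 252). The top crop shows the front-row end caps at (190,402) and (342,426), so I measure from those.

```bash
cat >> h.py <<'E'
LO=np.array([563.5,110.4]);LY=np.radians(4.9)
def lane(p):
    d=np.asarray(p)[:2]-LO;c,s=np.cos(LY),np.sin(LY);return np.array([c*d[0]+s*d[1],-s*d[0]+c*d[1]])
def front(c,pl,pr,z=80):
    l,r=[lane(plane(c,p,z)) for p in(pl,pr)];d=l-r;yaw=np.degrees(np.arctan2(-d[0],d[1]));n=np.array([d[1],-d[0]])/np.linalg.norm(d)
    cen=(l+r)/2-n*40.2
    print('lane centre',cen.round(1),'yaw',yaw.round(2),'row len',np.linalg.norm(d).round(1))
E
python3 - <<'E'
from h import *
c=get_image('top');g=lambda u,v:(160+u/5-.4,120+v/5-.4)
front(c,g(190,402),g(342,426))
s=state();print(lane(s['tool_pos']))
E
```

```text
lane centre [-100.8   -0.5] yaw -15.06 row len 80.0
[-160.07341816   11.77696996]
```

>>> jog_arm --pt "-4 4.5 0 0 0 -4 -0.4" --pt "-7.5 9 0 0 0 -7.5 -0.4" --pt "-10.5 13.5 0 0 0 -11 -0.4" --pt "-13.5 18.5 0 0 0 -15 -0.4" --pt "-14 19 0 0 0 -15.5 -0.4" --pt "-14 19 0 0 0 -15.5 -0.4"

```text
time: 5.62
tool_pos: [419.1, 91.3, 37.9]
tool_rot: [[-0.084, 0.996, -0.0], [0.996, 0.084, -0.0], [-0.0, -0.0, -1.0]]
wrist_force: [-0.2, 0.3, -0.7]
width: 0.704
```

```bash
python3 - <<'E'
from h import *
s=state();print(s['time'],s['tool_pos'],lane(s['tool_pos']),s['wrist_force'],shift(s,s['tool_pos'],94.9)[1])
c=get_image('top');crop(c,160,120,280,270,5,'t5.png')
c=get_image('scene');crop(c,230,130,370,260,5,'s5.png')
E
```

```text
5.625 [419.11880733  91.33725145  37.88417595] [-145.4818035    -6.66048262] [-0.16913115  0.25937085 -0.67736033] [-0.01  0.02 -0.09]
```

View pics/t5.png

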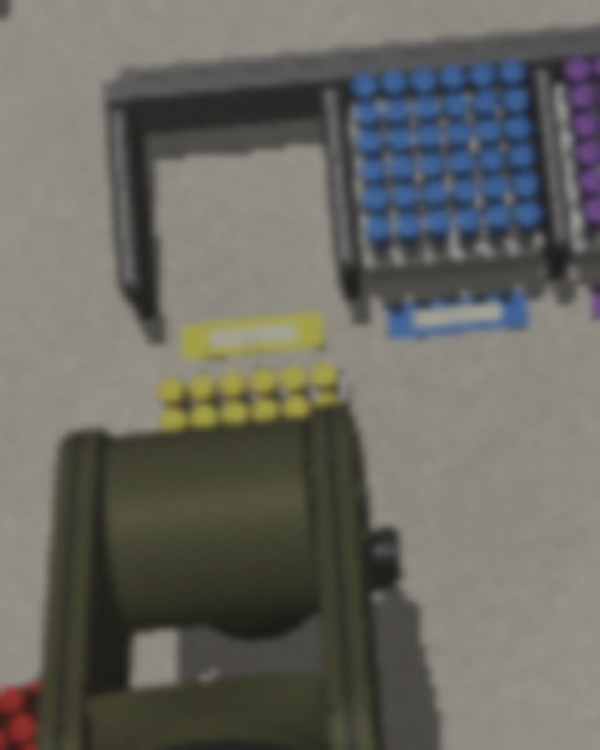

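View pics/s5.png

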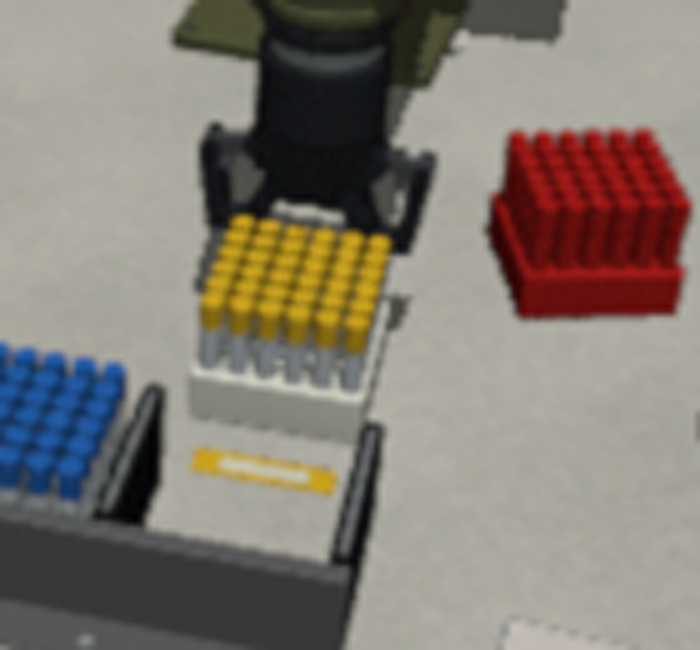

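```bash
python3 - <<'E'
from h import *
c=get_image('top');g=lambda u,v:(160+u/5-.4,120+v/5-.4)
# refine caps: centroid of yellow mask around front row end caps
h=cv2.cvtColor(c['color'],cv2.COLOR_RGB2HSV);S=cv2.resize(h,None,fx=5,fy=5,interpolation=cv2.INTER_CUBIC)[120*5:270*5,160*5:280*5]
m=cv2.inRange(S,(20,100,110),(36,255,255));P=[]
for u,v in((171,391),(324,376)):
    y,x=np.nonzero(m[v-13:v+14,u-13:u+14]);P.append((u-13+x.mean(),v-13+y.mean()))
print(P);front(c,g(*P[0]),g(*P[1]));front(c,g(171,391),g(324,376))
# divider inner edges at top z=60 (crop px) in lane frame
for n,u,v in(('L nose inner',141,290),('M nose inner',345,275),('L outer',123,290),('M outer',361,285),('L rail',128,110),('M rail',327,92)):print(n,lane(plane(c,g(u,v),60)).round(1))
# blue front-row
front(c,g(379,230),g(529,215))
E
```

```text
[(np.float64(171.52991452991452), np.float64(391.21367521367523)), (np.float64(323.56774193548387), np.float64(376.41075268817207))]
lane centre [-85.2  -2.7] yaw -0.23 row len 79.2
lane centre [-85.1  -2.7] yaw -0.19 row len 79.7
L nose inner [16.3 51.4]
M nose inner [ 13.4 -58.1]
L outer [17.3 61. ]
M outer [  7.  -66.2]
L rail [118.5  51.3]
M rail [117.9 -58. ]
lane centre [  -9.4 -119. ] yaw 0.09 row len 80.1
```

The tray is now parallel to the lane (yaw -0.2°) at lane (-85,-2.7). I check the divider edges more closely to get the true lane centre.

```bash
python3 - <<'E'
from h import *
c=get_image('top');crop(c,178,133,238,193,12,'t6.png')
c=get_image('scene');crop(c,255,190,325,250,10,'s6.png')
E
```

```text
(no output)
```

View pics/t6.png

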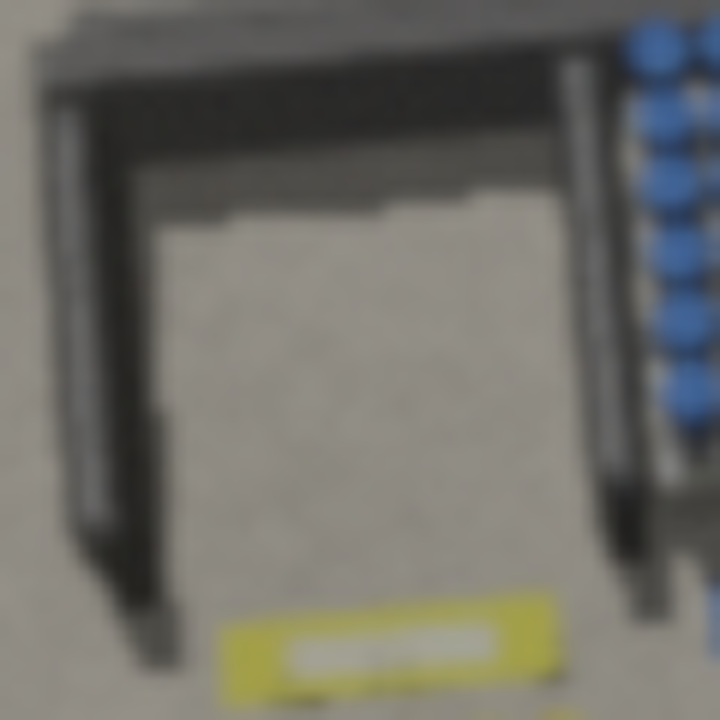

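View pics/s6.png

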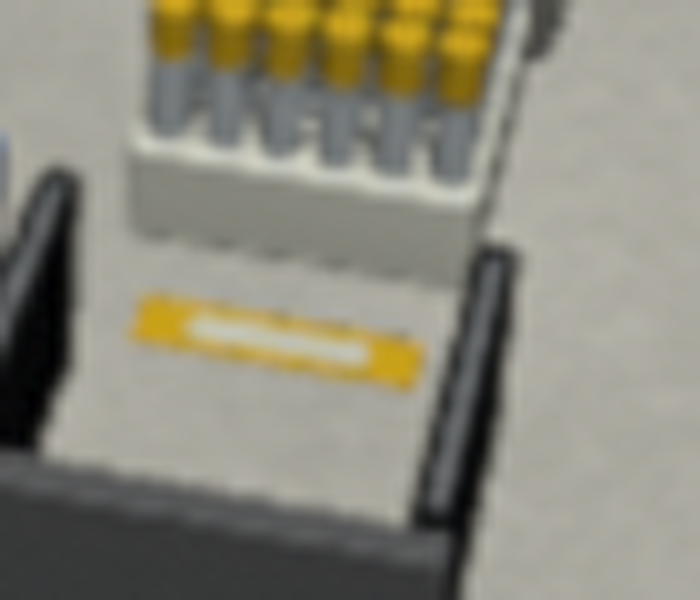

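```bash
python3 - <<'E'
from h import *
c=get_image('top');g=lambda u,v:(178+u/12-.46,133+v/12-.46)
for n,u,v,z in(('L strip',84,320,60),('M strip',604,320,60),('L strip',70,150,60),('M strip',580,120,60),('L strip',96,480,60),('M strip',614,440,60),('L base',153,300,0),('labL',222,665,0),('labR',562,635,0)):print(n,lane(plane(c,g(u,v),z)).round(1))
im=c['color'].astype(float).mean(2)
for r in(152,160,168):print(r,im[r,180:194].round(0).astype(int).tolist(),im[r,222:236].round(0).astype(int).tolist())
s=get_image('scene');g=lambda u,v:(255+u/10-.45,190+v/10-.45)
for n,u,v,z in(('L nose strip',500,270,60),('M nose strip',60,190,60),('labR',133,320,0),('labL',423,365,0)):print('scene',n,lane(plane(s,g(u,v),z)).round(1))
E
```

```text
L strip [68.6 56.5]
M strip [ 56.7 -60.2]
L strip [109.1  56.9]
M strip [104.6 -59.1]
L strip [31.  56.5]
M strip [ 28.4 -59.8]
L base [91.6 48.5]
labL [ 0.1 38.9]
labR [ -0.9 -41.7]
152 [132, 110, 87, 98, 91, 66, 45, 38, 45, 63, 84, 110, 124, 126] [141, 142, 130, 100, 86, 91, 76, 58, 79, 115, 111, 96, 93, 92]
160 [138, 129, 102, 89, 100, 85, 56, 39, 38, 50, 80, 116, 133, 137] [140, 140, 135, 112, 89, 97, 94, 71, 63, 84, 98, 101, 102, 101]
168 [139, 135, 116, 92, 92, 92, 73, 49, 38, 41, 59, 84, 118, 136] [137, 139, 140, 134, 109, 88, 99, 93, 70, 74, 103, 100, 78, 63]
scene L nose strip [27.8 59.2]
scene M nose strip [ 25.8 -57.6]
scene labR [  2.9 -41.2]
scene labL [ 0.3 39.5]
```

In the top view the lane centre reads about -1.4 and the tray -2.7, so the tray sits about 1.3 mm right of centre. I back off, centre the hand behind the tray, narrow the fingers a little, and push with a slight leftward drift.

>>> jog_arm --pt "0 -6 0 0 0 0 0" --pt "3 -10 0 0 0 0 0" --pt "5 -10 0 0 0 0 0" --pt "5 -4 0 0 0 0 0" --pt "5 1 0 0 0 0 0" --pt "5.2 8 0 0 0 0 0" --pt "5.5 15 0 0 0 0 0" --pt "5.8 22 0 0 0 0 0"

```text
time: 6.98
tool_pos: [440.6, 98.9, 38.1]
tool_rot: [[-0.084, 0.996, -0.002], [0.996, 0.084, -0.001], [-0.0, -0.002, -1.0]]
wrist_force: [-4.8, -0.0, 5.3]
width: 0.5
```

>>> jog_arm --pt "0.3 7 0 0 0 0 0" --pt "0.6 14 0 0 0 0 0" --pt "0.7 17 0 0 0 0 0" --pt "0.7 17 0 0 0 0 0"

```text
time: 7.48
tool_pos: [458.2, 101.1, 38.3]
tool_rot: [[-0.084, 0.996, -0.001], [0.996, 0.084, -0.001], [-0.0, -0.001, -1.0]]
wrist_force: [-2.4, -0.7, 4.3]
width: 0.504
```

```bash
python3 - <<'E'
from h import *
s=state();print(s['time'],s['tool_pos'],lane(s['tool_pos']),s['wrist_force'],shift(s,s['tool_pos'],94.9)[1])
c=get_image('top');crop(c,170,125,245,205,9,'t7.png')
c=get_image('scene');crop(c,240,155,340,250,7,'s7.png')
E
```

```text
7.475 [458.21331498 101.08670198  38.31243208] [-105.69740664   -0.28599599] [-2.40397418 -0.72708891  4.29074266] [-0.08  0.02 -0.05]
```

View pics/t7.png

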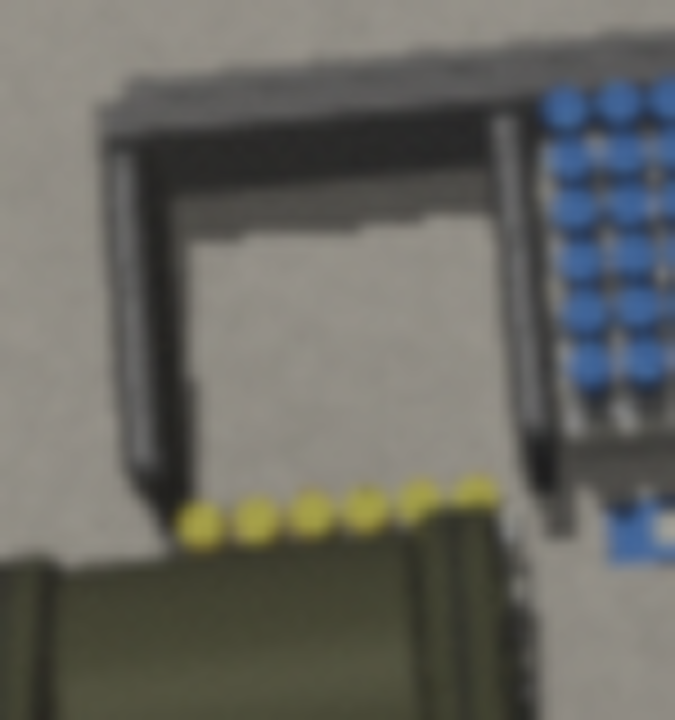

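View pics/s7.png

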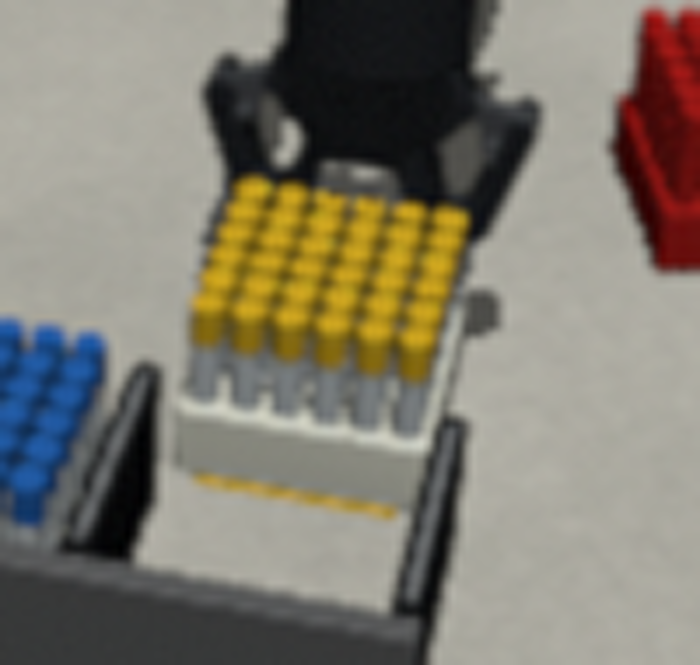

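```bash
python3 - <<'E'
from h import *
c=get_image('top');g=lambda u,v:(170+u/9-.44,125+v/9-.44)
front(c,g(202,524),g(474,497))
for n,u,v,z in(('L strip',145,440,60),('M strip',533,400,60),('capL',202,524,80),('capR',474,497,80)):print(n,lane(plane(c,g(u,v),z)).round(1))
s=get_image('scene');g=lambda u,v:(240+u/7-.43,155+v/7-.43)
front(s,g(418,335),g(210,298))
for n,u,v,z in(('foot fL',428,448,34),('foot fR',178,405,34),('L strip',452,440,60),('M strip',147,385,60)):print('scene',n,lane(plane(s,g(u,v),z)).round(1))
E
```

```text
lane centre [-44.4  -1. ] yaw -0.03 row len 79.4
L strip [28.4 56.3]
M strip [ 28.9 -60.1]
capL [-4.2 38.7]
capR [ -4.3 -40.7]
lane centre [-42.6   0.4] yaw -1.37 row len 79.9
scene foot fL [ 7.  48.3]
scene foot fR [  7.  -49.3]
scene L strip [31.5 58.7]
scene M strip [ 29.9 -56.5]
```

Averaging the two views, the tray is centred within about 1 mm and square to the lane. I push straight in, lifting the hand 3 mm in case the 4 N vertical force is a rub.

>>> jog_arm --pt "0 0 -3 0 0 0 0" --pt "0 6 -3 0 0 0 0" --pt "0 12 -3 0 0 0 0" --pt "0 18 -3 0 0 0 0" --pt "0 24 -3 0 0 0 0" --pt "0 30 -3 0 0 0 0" --pt "0 36 -3 0 0 0 0" --pt "0 42 -3 0 0 0 0"

```text
time: 8.68
tool_pos: [500.2, 104.6, 41.0]
tool_rot: [[-0.084, 0.996, -0.001], [0.996, 0.084, -0.0], [-0.0, -0.001, -1.0]]
wrist_force: [-2.4, -0.7, -0.8]
width: 0.496
```

```bash
python3 - <<'E'
from h import *
s=state();print(s['time'],s['tool_pos'],lane(s['tool_pos']),s['wrist_force'],shift(s,s['tool_pos'],94.9)[1])
c=get_image('top');crop(c,170,125,245,205,9,'t8.png')
c=get_image('scene');crop(c,240,155,340,250,7,'s8.png')
E
```

```text
8.675 [500.23802286 104.64323321  41.04027083] [-63.52249865  -0.33208408] [-2.40406888 -0.73432448 -0.818384  ] [-0.06  0.02 -0.05]
```

View pics/s8.png

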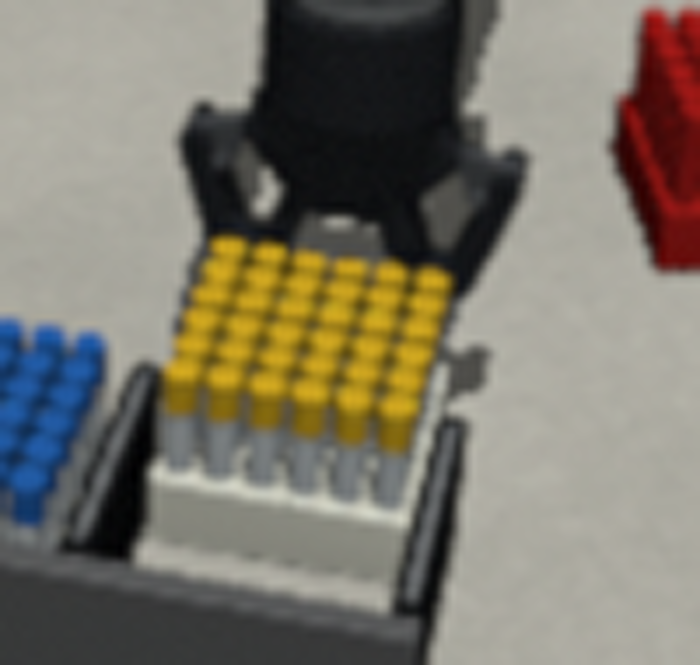

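View pics/t8.png

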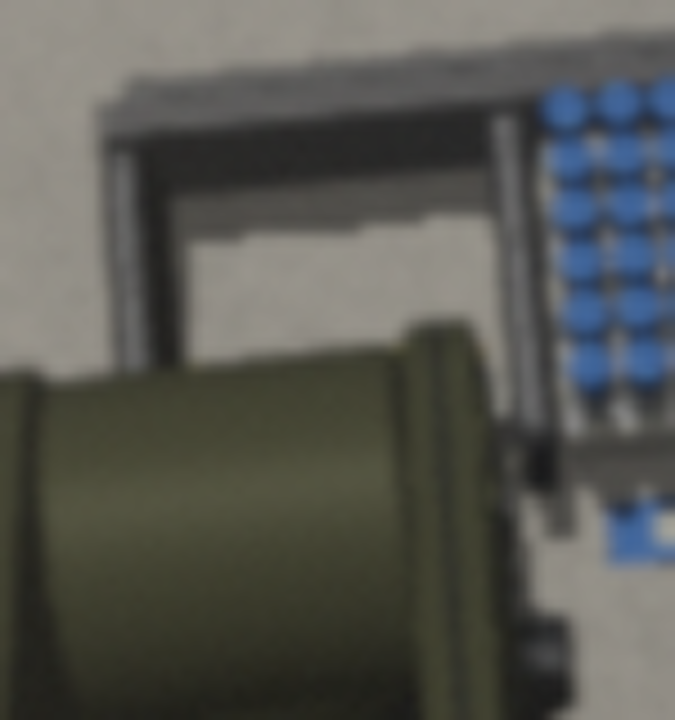

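The tray is inside the noses, centred and square, with 2.4 N of drag. The vertical rub is gone after the lift. Continuing.

>>> jog_arm --pt "0 7 0 0 0 0 0" --pt "0 15 0 0 0 0 0" --pt "0 23 0 0 0 0 0" --pt "0 31 0 0 0 0 0" --pt "0 39 0 0 0 0 0" --pt "0 47 0 0 0 0 0" --pt "0 55 0 0 0 0 0" --pt "0 62 0 0 0 0 0"

```text
time: 9.78
tool_pos: [563.4, 110.0, 41.6]
tool_rot: [[-0.084, 0.996, 0.001], [0.996, 0.084, -0.0], [-0.0, 0.001, -1.0]]
wrist_force: [-3.5, 0.2, 0.3]
width: 0.502
```

```bash
python3 - <<'E'
from h import *
s=state();print(s['time'],s['tool_pos'],lane(s['tool_pos']),s['wrist_force'],shift(s,s['tool_pos'],94.9)[1])
c=get_image('scene');crop(c,240,155,340,250,7,'s9.png')
E
```

```text
9.775 [563.41944221 109.97772199  41.6240588 ] [-0.11633306 -0.41385371] [-3.47953983  0.22741906  0.25966773] [ 0.05  0.02 -0.05]
```

View pics/s9.png

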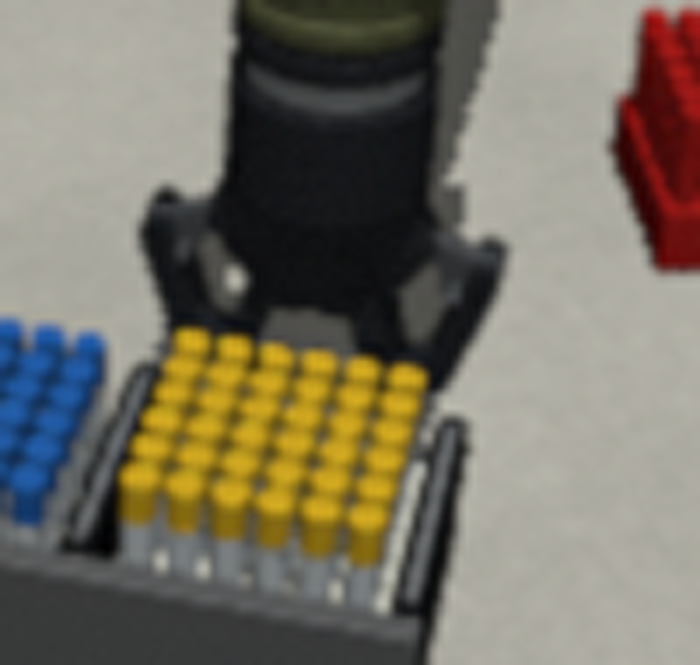

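>>> jog_arm --pt "0 4 0 0 0 0 0" --pt "0 8 0 0 0 0 0" --pt "0 11 0 0 0 0 0" --pt "0 11 0 0 0 0 0"

```text
time: 10.32
tool_pos: [575.9, 111.0, 42.1]
tool_rot: [[-0.084, 0.996, 0.004], [0.996, 0.084, -0.0], [-0.0, 0.004, -1.0]]
wrist_force: [-0.8, 0.3, -1.1]
width: 0.496
```

>>> jog_arm --pt "0 1.5 0 0 0 0 0" --pt "0 2 0 0 0 0 0" --pt "0 2 0 0 0 0 0"

```text
time: 10.7
tool_pos: [576.5, 111.0, 42.1]
tool_rot: [[-0.084, 0.996, -0.0], [0.996, 0.084, -0.001], [-0.001, -0.0, -1.0]]
wrist_force: [-7.1, 0.2, 4.1]
width: 0.504
```

>>> jog_arm --pt "0 1.5 0 0 0 0 0" --pt "0 2 0 0 0 0 0" --pt "0 2 0 0 0 0 0"

```text
time: 11.08
tool_pos: [576.6, 111.0, 42.1]
tool_rot: [[-0.085, 0.996, -0.005], [0.996, 0.085, -0.001], [-0.001, -0.006, -1.0]]
wrist_force: [-9.5, -1.2, 5.2]
width: 0.506
```

```bash
python3 - <<'E'
from h import *
s=state();print(s['time'],lane(s['tool_pos']),s['wrist_force'])
c=get_image('scene');crop(c,240,175,330,260,8,'s10.png')
E
```

```text
11.075 [13.12745349 -0.51619808] [-9.48755973 -1.2132617   5.20839703]
```

View pics/s10.png

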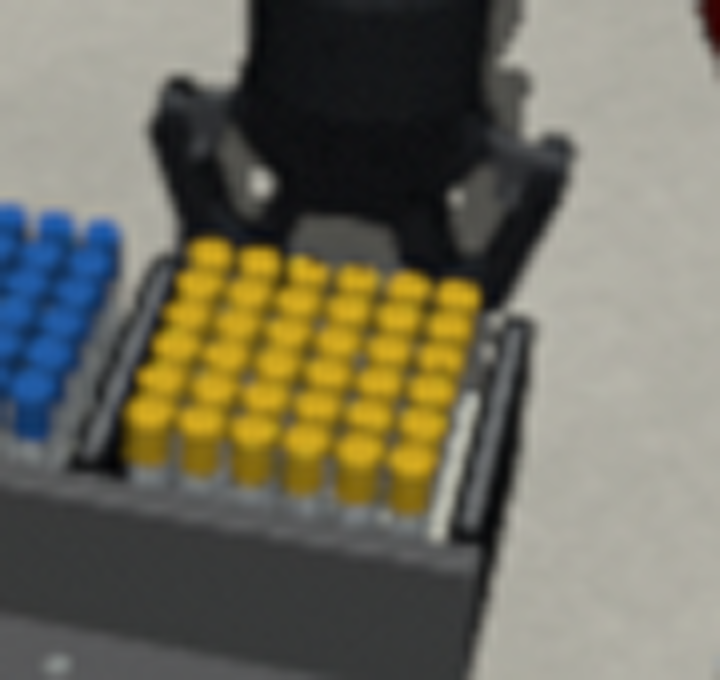

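>>> jog_arm --pt "0 2 0 0 0 0 0" --pt "0 3 0 0 0 0 0" --pt "0 3 0 0 0 0 0"

```text
time: 11.5
tool_pos: [576.7, 111.1, 41.5]
tool_rot: [[-0.084, 0.996, -0.013], [0.996, 0.084, -0.002], [-0.001, -0.013, -1.0]]
wrist_force: [-11.7, -1.0, 5.9]
width: 0.499
```

The tray is stopped by something firm: force rising, no further travel. I back off and rise clear to inspect.

>>> jog_arm --pt "0 -4 0 0 0 0 0" --pt "0 -15 0 0 0 0 0" --pt "0 -35 0 0 0 0 0" --pt "0 -60 -10 0 0 0 0" --pt "0 -80 -50 0 0 0 0" --pt "0 -100 -100 0 0 0 0" --pt "0 -120 -150 0 0 0 0" --pt "0 -130 -190 0 0 0 0"

```text
time: 12.5
tool_pos: [449.0, 100.5, 235.7]
tool_rot: [[-0.084, 0.996, -0.009], [0.996, 0.084, -0.002], [-0.001, -0.01, -1.0]]
wrist_force: [0.6, -0.3, 0.2]
width: 0.499
```

>>> jog_arm --pt "0 -40 -10 0 0 0 0" --pt "0 -80 -10 0 0 0 0" --pt "0 -80 -10 0 0 0 0"

```text
time: 12.88
tool_pos: [368.1, 93.7, 246.8]
tool_rot: [[-0.085, 0.996, -0.006], [0.996, 0.085, -0.001], [-0.001, -0.006, -1.0]]
wrist_force: [-0.3, -0.1, 0.5]
width: 0.501
```

```bash
python3 - <<'E'
from h import *
s=state();print(s['time'],s['tool_pos'],s['wrist_force'])
c=get_image('scene');crop(c,230,165,330,260,7,'s11.png');cv2.imwrite('pics/s11f.png',c['color'][:,:,::-1])
c=get_image('top');crop(c,170,120,290,210,6,'t11.png');cv2.imwrite('pics/t11f.png',c['color'][:,:,::-1])
c=get_image('wrist');cv2.imwrite('pics/w11.png',c['color'][:,:,::-1])
E
```

```text
12.875 [368.08103308  93.73326725 246.77722126] [-0.28946999 -0.11338864  0.50571973]
```

View pics/s11.png

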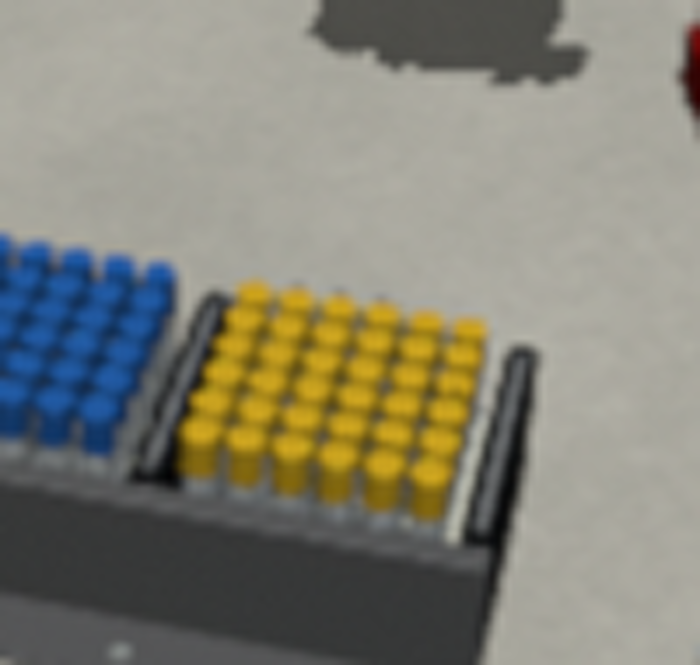

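View pics/t11.png

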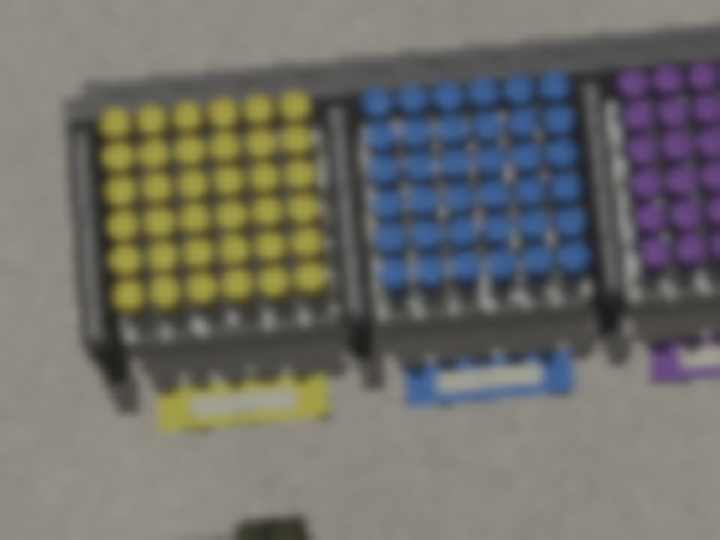

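View pics/w11.png

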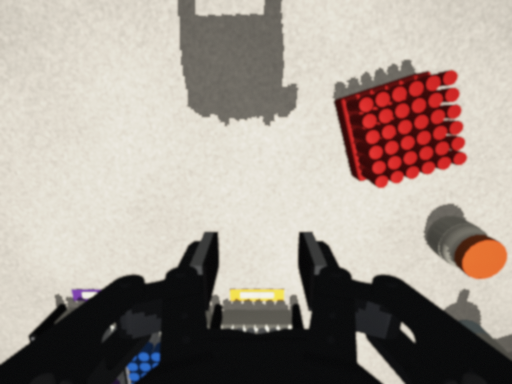

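View pics/t11f.png

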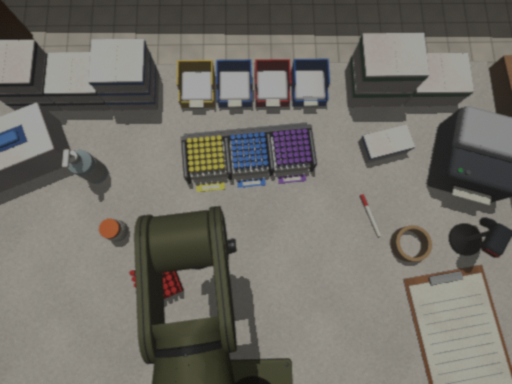

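Yellow sits in its lane, level with blue and violet, and the bystanders are unmoved. One last numeric check follows.

```bash
python3 - <<'E'
from h import *
c=get_image('top');g=lambda u,v:(170+u/6-.42,120+v/6-.42)
for n,P in(('yellow',((114,123),(295,105),(127,294),(309,276))),('blue',((377,101),(555,86),(392,271),(572,256)))):
    q=np.array([lane(plane(c,g(*p),80)) for p in P]);print(n,q.mean(0).round(1),'yaw',np.degrees(np.arctan2(-(q[0]-q[1])[0],(q[0]-q[1])[1])).round(2),'len',np.linalg.norm(q[0]-q[1]).round(1))
s=get_image('scene');g=lambda u,v:(230+u/7-.43,165+v/7-.43)
q=np.array([lane(plane(s,g(*p),80)) for p in((254,291),(470,328),(201,431),(431,470))]);print('scene yellow',q.mean(0).round(1))
E
```

```text
yellow [74.5 -1.2] yaw 0.25 len 81.2
blue [  72.5 -118.4] yaw -0.66 len 80.4
scene yellow [77.1 -1. ]
```

```bash
python3 -c "
from cell import *
print(state()['time'],job_done())"
```

```text
the job is handed in; nothing more can be done
13.125 None
```

The yellow-capped tray is in the lane with the yellow label, home against the grey back rail, and the job was handed in at 13.1 s. I turned it square with a two-finger push on its foot, re-centred the hand, and slid it straight in without lifting it. I then backed the hand off and raised it clear, to about 190 mm before the lane mouth and 247 mm up.

- **Home position:** the tray centre measures lane x = 74.5 mm in the top view and 77.1 mm in the scene view, against a target of 75 mm. The last push stopped with no further travel as the force rose to about 12 N, well inside the limits.
- **Sideways and turn:** y is about -1 mm in both views, within the lane's play, and the tray is about 0.25° off square.
- **Bystanders:** I judged these by eye in the last pictures, and none appears to have moved. The red tray was partly hidden by the arm in the top view.
- **Disagreements:** the two views differed by about 2–3 mm on the lane centre, so I averaged them. Midway, the hand showed a vertical force of 4–5 N, which disappeared when I raised it 3 mm. A similar upward force (4–6 N) came back only in the final press against the rail.

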